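# Push a slide carrier under the spring clip of a specimen stage

## Robot

A 6-joint arm with a two-finger parallel gripper is mounted at the origin on a cart in front of the work surface, level with it; the furniture and walls round the work are solid. World frame = base frame: x ahead of the robot, y to its left, z up, the work surface at z = 0. Lengths are in m, angles in rad, forces in N, time in s.
With the tool pointing down it reaches from about 0.3 to 0.775 m from the base axis. Payload 14.6 kg.
Tool frame: the origin (TCP) lies at the very end of the fingers, on their centre line; the grasp point (between the pads) lies 19 mm behind it; z points along the fingers, y is the line along which they close (so a half turn about z gives the same grasp; the last joint's range is limited). The gripper opens to 94 mm and grips with 3 to 60 N. Pads are 16 mm wide; open, the fingers measure 119 mm over their backs; the gripper's body (75 mm by 177 mm) begins 78 mm behind the grasp point.
Start: joints at [-1.329, 0.3, 1.521, -0, 1.321, -0.067], TCP at [0.167, -0.524, 0.205] pointing down, gripper open.
Joint ranges: [-3.03, 3.03], [-0.79, 2.21], [0.23, 2.52], [-1.04, 4.18], [0, 3.07], [-2.55, 2.55]. Speed limits (rad/s): [2.22, 2.22, 2.57, 3.14, 3.14, 3.14].

## Interface

Orientations are given as [roll, pitch, yaw] about the fixed x, y, z axes, in that order (R = Rz(yaw) Ry(pitch) Rx(roll)).
In Python, from station import ctrl gives the robot as it stands.
- The arm moves only by the tool move_arm, never from a script. Its argument "increments" is a list of rows, each a list of 7 numbers: the opening, from 0 (shut) to 1 (fully open), then the shift along the tool's x, y, z in units of 50 mm (1.0 is 50 mm), then the turn, a rotation vector about the tool's x, y, z in rad. In form: [[claw, tx, ty, tz, rx, ry, rz], ...]. A call has 1 to 20 rows; each row shifts and turns the commanded pose from where the row before left it, along the tool's axes as they then stand; what a row does not reach is not made up. A row lasts 1/10 s, in which the tool goes at most 50 mm and 8.59 degrees, less where a joint would pass 70% of its speed; a pose out of reach is approached as far as the arm can. A call is refused whole if a number of a shift passes 1 or a number of a turn 0.15, either way. A call with a gripper value outside its range is refused whole. The fingers move at their own pace and stop on an object; "force" is the grip in N (left out, the last holds). Time passes only in rows, so rows that do not move let the fingers close. It gives the time, the measured TCP pose, the force, the opening and the grip force at its end, in the units of the state.
- ctrl.get_obs(): the state, without advancing time (a new reading comes with each control period).
- ctrl.camera(name): name is "scene" or "top"; returns a dict with "color" (384x512x3 uint8, blue, green, red), "K" (3x3 intrinsics, pixels), "pose" (4x4, takes a point from camera to world coordinates). Camera axes: x right, y down, z forward; pixel columns grow to the right and rows downward; lengths in m; the calibration is good to about 2 mm. A picture is of the moment at which its call begins. There is no depth.
- ctrl.hand_in(): hands the job in; it is judged then, once.
Trained networks look in a picture, given as the dict that the camera call returned (one of the last four; its "shot" number tells which), for a name from the list of things; names that differ only in an ending like _2 or _b are one class to them, and where a whole thing is asked for, a point or a joint stands for the part that bears it (a point fixed in the world has none). Each returns a list of dicts, best first, with "conf" (0 to 1); they miss things now and then, are a little off and sometimes report something else, mostly with a low value. They report only what shows in the picture. A call takes as long as a camera call. They do not tell look-alikes from the thing itself.
- ctrl.cut_out(name, picture): "mask" (384x512 bool, what is visible of it) and "centre" ([row, column] in pixels, amid what is visible of it).
The state is a dict: "time_s": time; "qpos": joint angles; "joint_vel": joint speeds; "tau": joint torques, N m; "ee_pos": TCP position; "eef_rot": TCP orientation; "force": force on the tool from outside, world axes, zero at the start; "moment": the same for the moment, N m; "grip_width": finger opening in m; "grip_force": force on a finger pad.
Only numpy, scipy, OpenCV 4.12 (cv2) and the standard library are available. Lean on these libraries where they do the work, as an engineer would, in place of code of your own. Each camera call takes 0.05 s, during which the arm holds its last target. There are 200 camera calls.

## Task

Load the slide carrier into the specimen stage: press the spring clip's thumb plate down with one fingertip so that the jaw lifts, and while holding it down push the flat carrier along its channel with the other fingertip, beneath the jaw and fully home against the end stop. Then let the clip go so that its jaw clamps the carrier, and move clear. Only press and push: do not lift the carrier out of its channel, and leave the things standing around the stage where they are.

Things in the scene. Friction and masses are not known exactly. Their poses are not given: they have to be found in the camera images.
- stage: Fixed aluminium stage, 115 x 129 mm; origin on its underside, z up. Its x axis runs along the channel (59 mm wide, about y = 0, floor 10 mm above the worktop) from the open entrance at x = -65 mm to the end stop, whose face is at x = +42 mm. Guide rails 5 mm thick reach 16 mm above the worktop. The clip is on the +y side.
- clip (a joint): Angle of the spring clip (thumb plate and jaw turn together), rad. 0 at rest: jaw down, blocking the channel. Grows as the thumb plate is pressed; hard stop at 0.52. Above 0.26 the carrier can pass under the jaw; about 0.25 with the jaw resting on the carrier. It springs back when let go; about 5 N at the middle of the plate holds it fully down.
- thumb_plate (a point): Steel plate of the clip; covers x -62..+6, y +52..+86 mm of the stage's frame when pressed. Point: centre of its top. At rest it slopes up outward, top 19 to 34 mm above the worktop. Pressed to 0.45 rad it is level, top at 13 mm, 3 mm over the channel's floor: the other fingertip, level with it, is then behind the carrier. Held at 0.33 to 0.48 the finger slides along it in x; hard on the stop it sticks.
- jaw (a point): Steel jaw of the clip, an arm over the channel with a down-turned lip at x +20..+34, y about +12 mm of the stage's frame; at rest the lip is 3 mm above the channel's floor. Point: middle of the lip's underside. The shaft (along x at y = +40 mm, 24 mm above the worktop) turns in two bearing blocks at x = -61 and +14 mm, tops 30 mm above the worktop.
- carrier: Loose slide carrier, a flat black plate 36 mm (x) by 56 mm (y) by 10 mm with a small round window, about 100 g. Origin at the centre of its underside. It lies in the channel in front of the jaw, its axes nearly along the stage's.
- seat (a point): Where the carrier's origin is when it is fully home (stage frame x = +24 mm, y = 0, z = +10 mm; axes as the stage).
- dropper_bottle_0: Bystander, loose: dropper bottle, 31 mm across, 94 mm tall, on the stage's -y side; not to be moved. Origin at the centre of its underside.
- tweezers: Bystander, loose: flat tweezers, 124 mm long, 9 mm high, lying along the stage's -y side; not to be moved. Origin at the centre of its underside.
- label_tape: Bystander, loose: roll of tape lying flat, 62 mm across, 18 mm high, past the stage's far end on the +y side; not to be moved. Origin at the centre of its underside.
- stir_bar_0: Bystander, loose: white stirring bar, 30 mm long, 9 mm across, beside the jaw, on the worktop at the stage's +y side; not to be moved. Origin at the centre of its underside.
- beaker_50: Bystander, loose: small glass beaker, 50 mm across, 61 mm tall, on the stage's +y side; not to be moved. Origin at the centre of its underside.
There are look-alikes about, which are no part of the job. There is more than one size of the carrier; the job needs the smallest.

How it is judged:
By the outcome, as a careful person would: the job done as asked, in the order asked, and still so for the second after the job is handed in, with the robot touching nothing.
It also fails if it takes over 53 s, if anything falls off the work surface, if the arm or the gripper's body presses on something with over 40 N, if the wrist force passes 120 N, or if a joint passes its speed limit or range.

## Working session

There is one attempt and no reset: what is moved stays moved. The work goes in short steps, Python scripts to look and compute and a tool call to move; the robot and the scene stay as the last step left them, time stands still between calls to the robot, and variables do not carry over. Pictures are saved under pics/ and viewed, at most 10 in all, crops included, and the job is handed in when it is done.

Besides the shell and the picture viewer there is one more tool, called after "Emit:" by a JSON object that holds its "method" and its "body", one argument or row to a line. move_arm: Moves the arm, as the interface text tells. Its arguments: {"type":"object","properties":{"increments":{"type":"array","items":{"type":"array","items":{"type":"number"}}},"force":{"type":"number"}},"required":["increments"]}

```bash
mkdir -p pics; cat > h.py <<'E'
import numpy as np, cv2
from station import ctrl
def ray(cam,rc,z):
    K,T=cam["K"],cam["pose"]; d=T[:3,:3]@np.linalg.inv(K)@np.array([rc[1],rc[0],1.]); o=T[:3,3]
    return (o+d*(z-o[2])/d[2])
def proj(cam,p):
    T=np.linalg.inv(cam["pose"]); q=cam["K"]@(T[:3,:3]@np.array(p)+T[:3,3]); return q[:2]/q[2]
E
python3 - <<'E'
from h import *
for n in("top","scene"):
    c=ctrl.camera(n); cv2.imwrite(f"pics/{n}0.png",cv2.resize(c["color"],(800,600)))
    print(n,c["pose"][:3,3].round(3),c["K"][0,0])
    for o in["stage","carrier","thumb_plate","jaw","dropper_bottle_0","tweezers","label_tape","stir_bar_0","beaker_50"]:
        for r in ctrl.cut_out(o,c)[:4]:
            print(o,round(r["conf"],2),np.round(r["centre"]),r["mask"].sum(),ray(c,r["centre"],0.015).round(3)[:2])
E
```

```text
top [0.423 0.043 1.171] 415.06399278776064
stage 0.55 [197. 272.] 1223 [0.496 0.012]
carrier 0.79 [196. 284.] 238 [ 0.497 -0.02 ]
carrier 0.78 [222. 218.] 550 [0.426 0.164]
carrier 0.75 [217. 368.] 527 [ 0.439 -0.254]
carrier 0.53 [197. 265.] 437 [0.495 0.031]
thumb_plate 0.77 [196. 262.] 497 [0.498 0.041]
jaw 0.85 [194. 262.] 467 [0.505 0.039]
jaw 0.55 [182. 216.] 263 [0.538 0.169]
label_tape 0.85 [150. 253.] 227 [0.627 0.066]
beaker_50 0.6 [181. 215.] 262 [0.539 0.172]
scene [0.081 0.688 0.901] 494.8627444420139
stage 0.97 [194. 277.] 1530 [0.498 0.012]
carrier 0.86 [148. 356.] 519 [ 0.428 -0.25 ]
carrier 0.86 [252. 267.] 799 [0.419 0.162]
carrier 0.73 [184. 287.] 251 [ 0.501 -0.032]
thumb_plate 0.77 [195. 275.] 531 [0.501 0.017]
thumb_plate 0.58 [196. 277.] 1471 [0.496 0.016]
jaw 0.74 [196. 272.] 408 [0.507 0.023]
jaw 0.22 [194. 278.] 1455 [0.497 0.009]
dropper_bottle_0 0.6 [162. 326.] 260 [ 0.464 -0.157]
tweezers 0.49 [178. 314.] 193 [ 0.459 -0.09 ]
label_tape 0.65 [187. 233.] 455 [0.597 0.059]
label_tape 0.46 [197. 277.] 1580 [0.493 0.02 ]
beaker_50 0.62 [219. 228.] 544 [0.545 0.143]
```

View pics/top0.png

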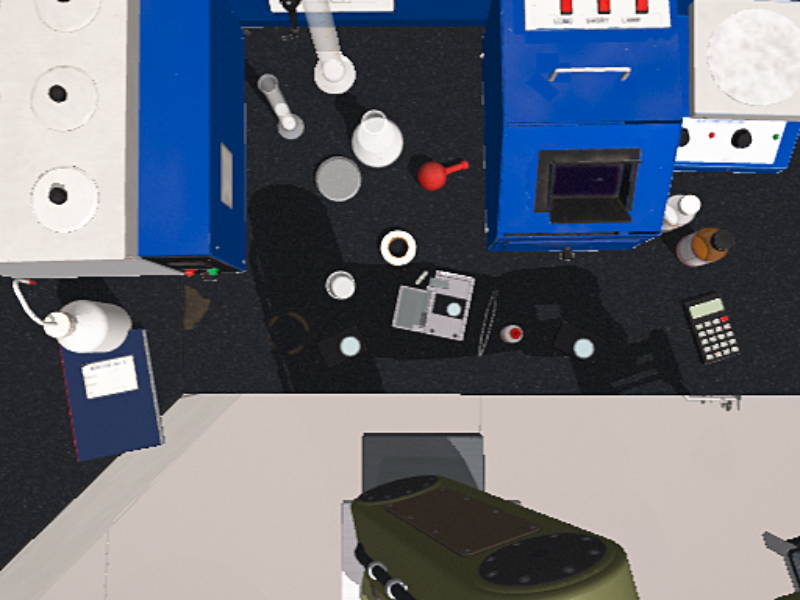

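View pics/scene0.png

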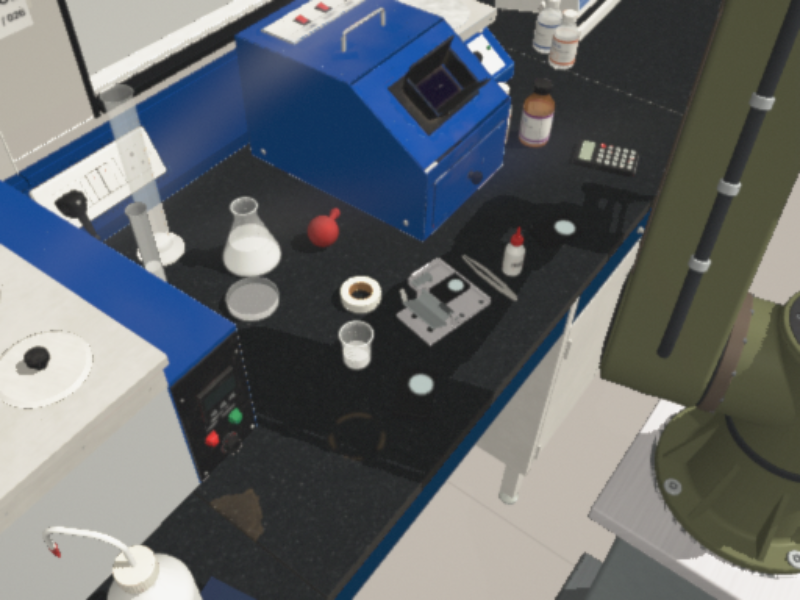

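Both pictures show the stage at about (435,305) in top and (443,300) in scene, both in 800x600 pixels. Candidates for the carrier in the top view are (454,310), in the stage channel, and loose, larger plates at (350,346) and (583,348). I choose the one in the channel and check it in a close crop.

```bash
python3 - <<'E'
from h import *
t=ctrl.camera("top"); s=ctrl.camera("scene")
import pickle; pickle.dump((t,s),open("c0.pkl","wb"))
a=cv2.resize(t["color"][165:225,240:320],(800,600),interpolation=cv2.INTER_CUBIC)
b=cv2.resize(s["color"][160:225,245:325],(800,600),interpolation=cv2.INTER_CUBIC)
cv2.imwrite("pics/cr1.png",a); cv2.imwrite("pics/cr2.png",b)
m=ctrl.cut_out("stage",t)[0]["mask"]; print(cv2.minAreaRect(np.argwhere(m)[:,::-1].astype(np.float32)))
E
```

```text
((276.9097595214844, 193.0878143310547), (46.515464782714844, 41.97566604614258), 12.094757080078125)
```

View pics/cr1.png

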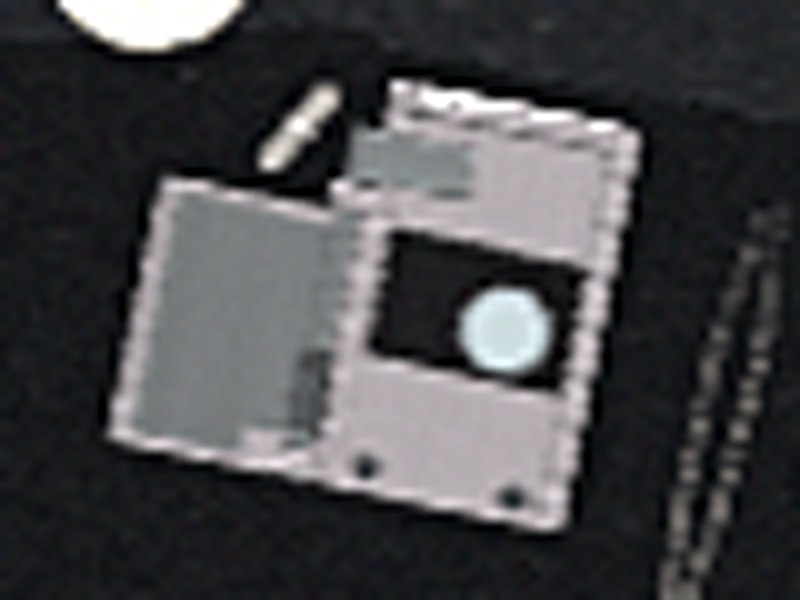

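View pics/cr2.png

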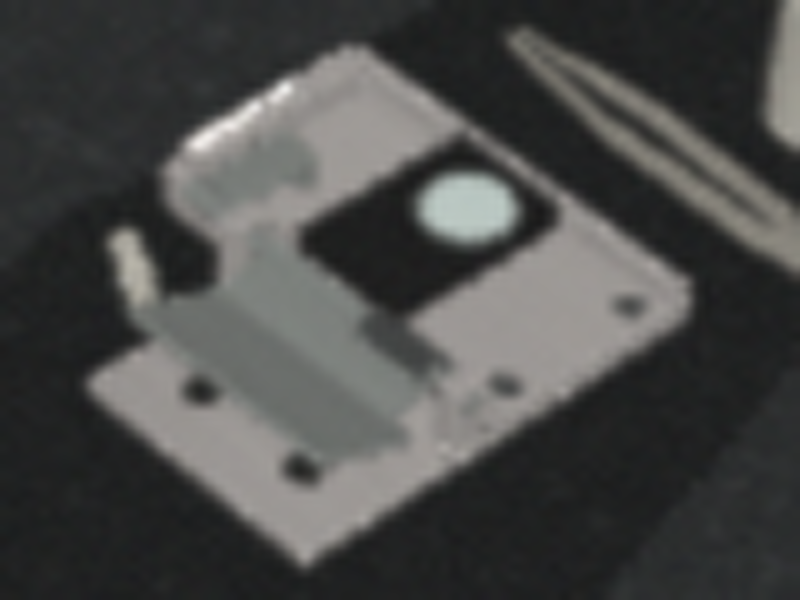

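The crops confirm the small carrier inside the channel. Its corners in crop 1 are (390,230), (588,268), (555,390) and (370,352). The stage's corners are at about (108,437), (568,528), (640,130) and (395,80). Next I fit the stage pose.

```bash
python3 - <<'E'
from h import *
import pickle
from scipy.optimize import least_squares as LS
t,s=pickle.load(open("c0.pkl","rb"))
T=lambda a,b:np.array([240+(a+.5)/10-.5,165+(b+.5)/10-.5])
S=lambda a,b:np.array([245+(a+.5)/10-.5,160+(b+.5)*65/600-.5])
obs=[(t,T(108,437),(-65,94.5,6)),(t,T(568,528),(-65,-34.5,16)),(t,T(640,130),(50,-34.5,16)),(t,T(395,80),(50,34.5,16)),
(s,S(302,566),(-65,94.5,6)),(s,S(692,285),(-65,-34.5,16)),(s,S(358,42),(50,-34.5,16)),(s,S(168,165),(50,34.5,16))]
def W(p,q):
    c,k=np.cos(p[2]),np.sin(p[2]); q=np.array(q)/1000; return np.array([p[0]+c*q[0]-k*q[1],p[1]+k*q[0]+c*q[1],q[2]])
for use in(obs,obs[:4],obs[4:]):
    f=lambda p:np.concatenate([proj(c,W(p,q))-u for c,u,q in use])
    r=LS(f,[.49,0,-.2]); print(r.x.round(4),f(r.x).reshape(-1,2).round(1).tolist())
    if use is obs:p=r.x
c,k=np.cos(p[2]),np.sin(p[2])
def st(w): d=w[:2]-p[:2]; return (np.array([c*d[0]+k*d[1],-k*d[0]+c*d[1]])*1000).round(1)
for cam,F,L in((t,T,[(390,230),(588,268),(555,390),(370,352)]),(s,S,[(300,242),(462,137),(558,212),(395,315)])):
    for a in L: print(st(ray(cam,F(*a)[::-1],.02)))
# bystanders
for cam in(t,s):
  cam=ctrl.camera("top" if cam is t else "scene")
  for o in["dropper_bottle_0","tweezers","label_tape","stir_bar_0","beaker_50"]:
    for r in ctrl.cut_out(o,cam)[:1]: print(o,round(r["conf"],2),st(ray(cam,r["centre"],{"beaker_50":.03,"dropper_bottle_0":.045}.get(o,.008))))
print(p.tolist(), ctrl.get_obs()["eef_rot"],ctrl.get_obs()["time_s"])
E
```

```text
[ 0.5074 -0.0319 -0.1956] [[-0.1, 0.7], [-0.6, 0.5], [0.0, -0.1], [0.3, 0.1], [-0.0, -1.1], [-0.2, -0.5], [0.3, 0.5], [-0.8, 0.0]]
[ 0.5083 -0.0322 -0.1945] [[0.1, 0.4], [-0.5, 0.2], [0.1, -0.4], [0.3, -0.2]]
[ 0.5065 -0.0314 -0.1968] [[0.1, -0.8], [0.0, -0.2], [0.5, 0.8], [-0.6, 0.3]]
[ 8.2 28.7]
[  8.6 -27.3]
[-26.5 -24.7]
[-26.2  27.6]
[ 4.4 30.3]
[  6.  -26.6]
[-29.1 -24.9]
[-29.2  30.8]
dropper_bottle_0 0.23 [-21.5  72.8]
label_tape 0.67 [-15.   31.8]
beaker_50 0.65 [ -5.8 201.1]
dropper_bottle_0 0.64 [-14.2 193. ]
tweezers 0.66 [-58.3 -72.8]
label_tape 0.76 [ 68.3 109.1]
beaker_50 0.97 [  0.  184.2]
[0.5074215707210294, -0.03194907625975841, -0.19556857752258436] [ 3.14156277e+00 -2.91528269e-05  3.08747895e-01] 1.75
```

Emit:
{"method": "move_arm", "body": {
  "increments": [
    [0.62, 0.3, -0.28, 0, 0, 0, 0],
    [0.62, 0.6, -0.55, 0, 0, 0, 0],
    [0.62, 0.6, -0.56, 0, 0, 0, 0],
    [0.62, 0.6, -0.56, 0, 0, 0, 0],
    [0.62, 0.6, -0.56, 0, 0, 0, 0],
    [0.62, 0.6, -0.56, 0, 0, 0, 0],
    [0.62, 0.6, -0.56, 0, 0, 0, 0],
    [0.62, 0.6, -0.56, 0, 0, 0, 0],
    [0.62, 0.6, -0.56, 0, 0, 0, 0],
    [0.62, 0.6, -0.56, 0, 0, 0, 0],
    [0.62, 0.6, -0.56, 0, 0, 0, 0],
    [0.62, 0.6, -0.56, 0, 0, 0, 0],
    [0.62, 0.6, -0.56, 0, 0, 0, 0],
    [0.62, 0.6, -0.56, 0, 0, 0, 0],
    [0.62, 0.6, -0.56, 0, 0, 0, 0],
    [0.62, 0.31, -0.28, 0, 0, 0, 0],
    [0.62, 0, 0, 0, 0, 0, 0.126],
    [0.62, 0, 0, 0, 0, 0, 0.126],
    [0.62, 0, 0, 0, 0, 0, 0.126],
    [0.62, 0, 0, 0, 0, 0, 0.126]
  ]
}}

```text
time_s: 3.75
ee_pos: [0.4689, 0.0127, 0.2055]
eef_rot: [-3.142, -0.0, -0.2]
force: [-0.4, 0.2, -0.6]
grip_width: 0.0584
grip_force: 0.0
```

```bash
cat >> h.py <<'E'
P=np.array([0.5074,-0.0319,-0.1956])
def st(w):
    c,k=np.cos(P[2]),np.sin(P[2]); d=np.array(w)[:2]-P[:2]; return (np.array([c*d[0]+k*d[1],-k*d[0]+c*d[1]])*1000).round(1)
def rep():
    o=ctrl.get_obs(); print(o["time_s"],"stage xy",st(o["ee_pos"]),"z",o["ee_pos"][2].round(4),o["eef_rot"].round(3),"w",o["grip_width"],"F",np.round(o["force"],1))
E
python3 -c "
from h import *
rep()"
```

```text
3.75 stage xy [-46.5  36.3] z 0.2055 [-3.142 -0.    -0.2  ] w 0.05843724139589706 F [-0.4  0.2 -0.6]
```

Emit:
{"method": "move_arm", "body": {
  "increments": [
    [0.62, 0.01, 0.036, 0.4, 0, 0, -0.004],
    [0.62, 0, 0, 0.8, 0, 0, 0],
    [0.62, 0, 0, 0.8, 0, 0, 0],
    [0.62, 0, 0, 0.6, 0, 0, 0],
    [0.62, 0, 0, 0.3, 0, 0, 0],
    [0.62, 0, 0, 0, 0, 0, 0]
  ]
}}

```text
time_s: 4.35
ee_pos: [0.4679, 0.0108, 0.0587]
eef_rot: [3.141, 0.004, -0.191]
force: [0.4, -0.9, 0.6]
grip_width: 0.058
grip_force: 0.0
```

```bash
python3 - <<'E'
from h import *
rep()
t=ctrl.camera("top"); s=ctrl.camera("scene")
a=cv2.resize(t["color"][165:225,240:320],(400,300),interpolation=cv2.INTER_CUBIC)
b=cv2.resize(s["color"][135:225,235:355],(800,600),interpolation=cv2.INTER_CUBIC)
cv2.imwrite("pics/d2.png",b)
E
```

```text
4.35 stage xy [-47.   34.2] z 0.0587 [ 3.141  0.004 -0.191] w 0.05800122438790344 F [ 0.4 -0.9  0.6]
```

View pics/d2.png

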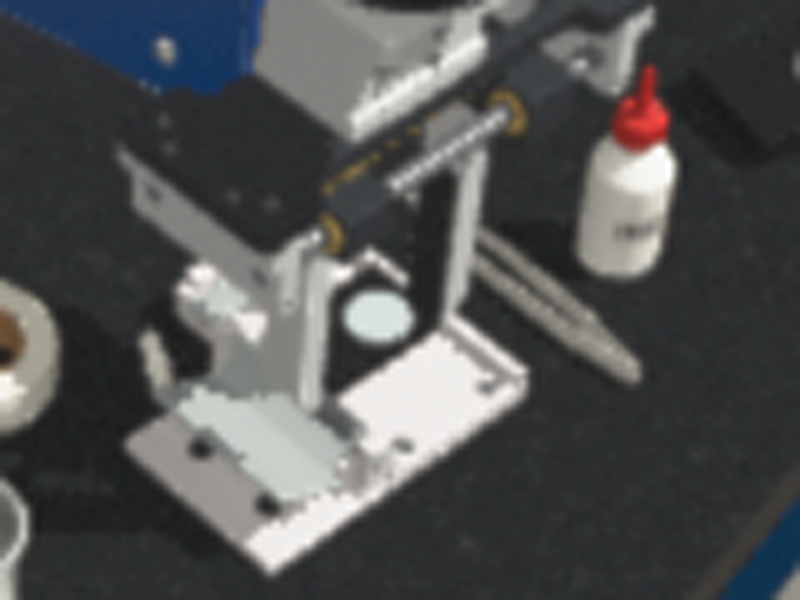

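The crop shows the fingertips at (310,400) and (455,315). They are above the plate and the channel behind the carrier, as planned, so I press down.

Emit:
{"method": "move_arm", "body": {
  "increments": [
    [0.62, 0, 0, 0.3, 0, 0, 0],
    [0.62, 0, 0, 0.2, 0, 0, 0],
    [0.62, 0, 0, 0.1, 0, 0, 0],
    [0.62, 0, 0, 0.1, 0, 0, 0],
    [0.62, 0, 0, 0, 0, 0, 0],
    [0.62, 0, 0, 0, 0, 0, 0]
  ]
}}

```text
time_s: 5.05
ee_pos: [0.4692, 0.0107, 0.0257]
eef_rot: [-3.142, -0.0, -0.191]
force: [0.0, 0.3, -0.4]
grip_width: 0.0584
grip_force: 0.0
```

```bash
python3 -c "
from h import *
rep()"
```

```text
5.05 stage xy [-45.8  34.4] z 0.0257 [-3.142 -0.    -0.191] w 0.05841546688778001 F [ 0.   0.3 -0.4]
```

Emit:
{"method": "move_arm", "body": {
  "increments": [
    [0.62, 0, 0, 0.08, 0, 0, 0.005],
    [0.62, 0, 0, 0.08, 0, 0, 0],
    [0.62, 0, 0, 0.06, 0, 0, 0],
    [0.62, 0, 0, 0, 0, 0, 0],
    [0.62, 0, 0, 0, 0, 0, 0]
  ]
}}

```text
time_s: 5.55
ee_pos: [0.4693, 0.0102, 0.0147]
eef_rot: [3.141, -0.001, -0.196]
force: [-2.5, -4.5, 8.3]
grip_width: 0.058
grip_force: 3.8
```

```bash
python3 - <<'E'
from h import *
rep()
s=ctrl.camera("scene")
b=cv2.resize(s["color"][160:225,245:325],(800,600),interpolation=cv2.INTER_CUBIC)
cv2.imwrite("pics/e1.png",b)
E
```

```text
5.55 stage xy [-45.6  33.9] z 0.0147 [ 3.141e+00 -1.000e-03 -1.960e-01] w 0.057972802759036234 F [-2.5 -4.5  8.3]
```

View pics/e1.png

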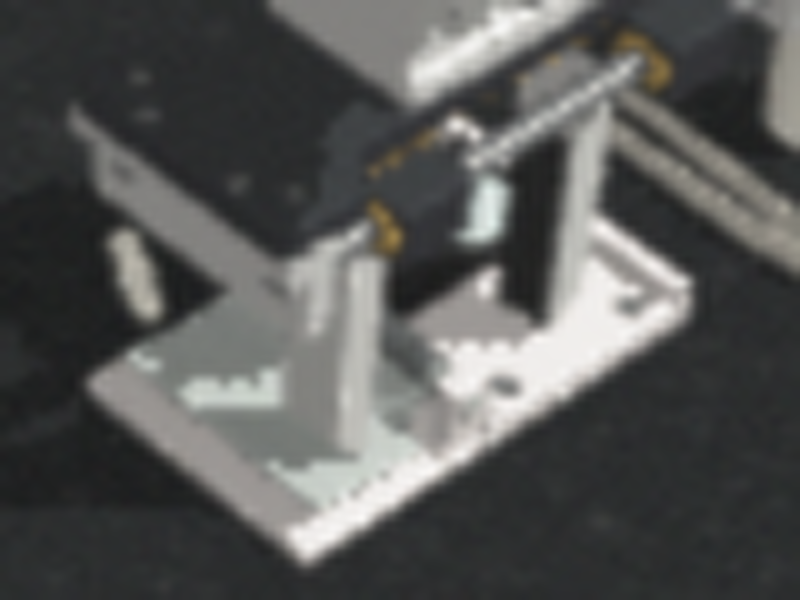

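The plate is pressed level with one finger at (340,440). The other, at (560,320), stands behind the carrier. I slide along x.

Emit:
{"method": "move_arm", "body": {
  "increments": [
    [0.62, 0.04, 0, -0.005, 0, 0, 0],
    [0.62, 0.06, 0, 0, 0, 0, 0],
    [0.62, 0.08, 0, 0, 0, 0, 0],
    [0.62, 0.08, 0, 0, 0, 0, 0],
    [0.62, 0.08, 0, 0, 0, 0, 0],
    [0.62, 0.06, 0, 0, 0, 0, 0]
  ]
}}

```text
time_s: 6.2
ee_pos: [0.488, 0.007, 0.0145]
eef_rot: [3.142, 0.002, -0.196]
force: [-5.5, 0.8, 6.0]
grip_width: 0.0584
grip_force: 3.7
```

```bash
python3 -c "
from h import *
rep()"
```

```text
6.2 stage xy [-26.6  34.4] z 0.0145 [ 3.142e+00  2.000e-03 -1.960e-01] w 0.05842907615931964 F [-5.5  0.8  6. ]
```

Emit:
{"method": "move_arm", "body": {
  "increments": [
    [0.62, 0.07, 0, 0, 0, 0, 0],
    [0.62, 0.08, 0, 0, 0, 0, 0],
    [0.62, 0.08, 0, 0, 0, 0, 0],
    [0.62, 0.08, 0, 0, 0, 0, 0],
    [0.62, 0.06, 0, 0, 0, 0, 0],
    [0.62, 0.04, 0, 0, 0, 0, 0],
    [0.62, 0, 0, 0, 0, 0, 0]
  ]
}}

```text
time_s: 6.9
ee_pos: [0.5083, 0.0029, 0.0145]
eef_rot: [3.142, 0.001, -0.196]
force: [-3.8, -0.0, 5.7]
grip_width: 0.0581
grip_force: 3.1
```

```bash
python3 -c "
from h import *
rep()"
```

```text
6.9 stage xy [-5.9 34.3] z 0.0145 [ 3.142e+00  1.000e-03 -1.960e-01] w 0.05808151951731264 F [-3.8 -0.   5.7]
```

Emit:
{"method": "move_arm", "body": {
  "increments": [
    [0.62, 0.02, 0, 0, 0, 0, 0],
    [0.62, 0.02, 0, 0, 0, 0, 0],
    [0.62, 0.02, 0, 0, 0, 0, 0],
    [0.62, 0, 0, 0, 0, 0, 0]
  ]
}}

```text
time_s: 7.3
ee_pos: [0.5097, 0.0025, 0.0143]
eef_rot: [3.141, 0.005, -0.197]
force: [-14.1, 2.0, 12.4]
grip_width: 0.0583
grip_force: 8.4
```

Emit:
{"method": "move_arm", "body": {
  "increments": [
    [0.62, 0.02, 0, 0, 0, 0, 0],
    [0.62, 0, 0, 0, 0, 0, 0]
  ]
}}

```text
time_s: 7.5
ee_pos: [0.5099, 0.0024, 0.0142]
eef_rot: [3.141, 0.007, -0.197]
force: [-18.7, 2.2, 15.6]
grip_width: 0.0584
grip_force: 10.9
```

Emit:
{"method": "move_arm", "body": {
  "increments": [
    [0.62, 0.02, 0, 0, 0, 0, 0],
    [0.62, 0, 0, 0, 0, 0, 0]
  ]
}}

```text
time_s: 7.7
ee_pos: [0.5102, 0.0023, 0.0141]
eef_rot: [3.141, 0.009, -0.197]
force: [-24.4, 2.3, 20.5]
grip_width: 0.0584
grip_force: 13.5
```

Emit:
{"method": "move_arm", "body": {
  "increments": [
    [0.62, -0.04, 0, 0, 0, 0, 0],
    [0.62, 0, 0, 0, 0, 0, 0]
  ]
}}

```text
time_s: 7.9
ee_pos: [0.5099, 0.0024, 0.0144]
eef_rot: [3.141, 0.004, -0.197]
force: [-11.6, -0.2, 11.3]
grip_width: 0.0585
grip_force: 8.7
```

```bash
python3 - <<'E'
from h import *
rep()
s=ctrl.camera("scene")
b=cv2.resize(s["color"][160:225,245:325],(800,600),interpolation=cv2.INTER_CUBIC)
def px(x,y,z):
    c,k=np.cos(P[2]),np.sin(P[2]);u=proj(s,[P[0]+(c*x-k*y)/1000,P[1]+(k*x+c*y)/1000,z/1000]); return int((u[0]-245+.5)*10),int((u[1]-160+.5)*600/65)
for q in [(42,-28,20),(42,28,20),(6,-28,20),(6,28,20)]: print(px(*q)); cv2.circle(b,px(*q),4,(0,0,255),1)
cv2.imwrite("pics/f1.png",b)
E
```

```text
7.9 stage xy [-4.2 34.1] z 0.0144 [ 3.141  0.004 -0.197] w 0.058505763966431104 F [-11.6  -0.2  11.3]
(365, 63)
(202, 160)
(466, 135)
(302, 235)
```

View pics/f1.png

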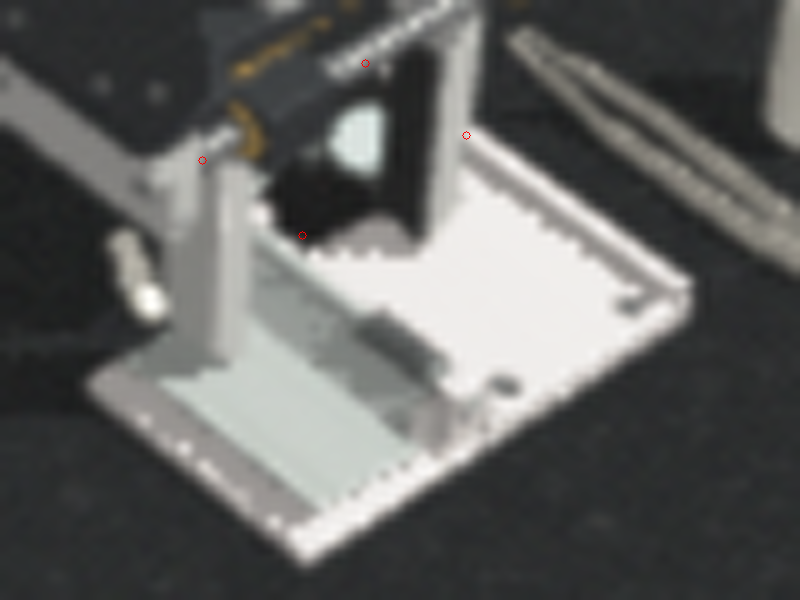

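The carrier's rear left corner, at about (300,240), is close to the predicted home corner (302,235). To rule out a sticking plate, I ease off, raise slightly and push again.

Emit:
{"method": "move_arm", "body": {
  "increments": [
    [0.62, -0.08, 0, 0, 0, 0, 0],
    [0.62, 0, 0, -0.02, 0, 0, 0],
    [0.62, 0, 0, 0, 0, 0, 0]
  ]
}}

```text
time_s: 8.25
ee_pos: [0.5081, 0.0032, 0.016]
eef_rot: [-3.141, -0.001, -0.196]
force: [2.4, 2.1, 3.9]
grip_width: 0.0585
grip_force: 1.9
```

Emit:
{"method": "move_arm", "body": {
  "increments": [
    [0.62, 0.04, 0, 0, 0, 0, 0],
    [0.62, 0.04, 0, 0, 0, 0, 0],
    [0.62, 0, 0, 0, 0, 0, 0]
  ]
}}

```text
time_s: 8.55
ee_pos: [0.5101, 0.0024, 0.0152]
eef_rot: [3.141, 0.005, -0.196]
force: [-11.8, 1.5, 12.9]
grip_width: 0.0582
grip_force: 7.5
```

Emit:
{"method": "move_arm", "body": {
  "increments": [
    [0.62, 0.03, 0, 0, 0, 0, 0],
    [0.62, 0.03, 0, 0, 0, 0, 0],
    [0.62, 0, 0, 0, 0, 0, 0]
  ]
}}

```text
time_s: 8.85
ee_pos: [0.5108, 0.0021, 0.0149]
eef_rot: [3.141, 0.01, -0.197]
force: [-26.7, 3.4, 22.6]
grip_width: 0.0582
grip_force: 15.0
```

It stops at the same place with the plate freed, so the carrier is against the end stop. I back off, release the clip slowly and rise clear.

Emit:
{"method": "move_arm", "body": {
  "increments": [
    [0.62, -0.08, 0, 0, 0, 0, 0],
    [0.62, -0.06, 0, 0, 0, 0, 0],
    [0.62, -0.06, 0, 0, 0, 0, 0],
    [0.62, 0, 0, -0.06, 0, 0, 0],
    [0.62, 0, 0, -0.08, 0, 0, 0],
    [0.62, 0, 0, -0.1, 0, 0, 0],
    [0.62, 0, 0, -0.1, 0, 0, 0],
    [0.62, 0, 0, -0.2, 0, 0, 0],
    [0.62, 0, 0, -0.4, 0, 0, 0],
    [0.62, 0, 0, -0.8, 0, 0, 0],
    [0.62, 0, 0, -1, 0, 0, 0],
    [0.62, 0, 0, -0.8, 0, 0, 0],
    [0.62, -0.4, 0.4, -0.2, 0, 0, 0],
    [0.62, -0.6, 0.8, 0, 0, 0, 0],
    [0.62, -0.6, 0.8, 0, 0, 0, 0],
    [0.62, -0.6, 0.8, 0, 0, 0, 0],
    [0.62, 0, 0.8, 0, 0, 0, 0],
    [0.62, 0, 0.6, 0, 0, 0, 0],
    [0.62, 0, 0.3, 0, 0, 0, 0],
    [0.62, 0, 0, 0, 0, 0, 0]
  ]
}}

```text
time_s: 10.85
ee_pos: [0.3525, -0.1968, 0.2032]
eef_rot: [3.141, -0.0, -0.199]
force: [-0.5, 0.7, 0.2]
grip_width: 0.0583
grip_force: 0.0
```

```bash
python3 - <<'E'
from h import *
rep()
out=[]
for n,(r,c) in(("top",(165,240)),("scene",(160,245))):
    s=ctrl.camera(n); f=7
    b=cv2.resize(s["color"][r:r+60,c:c+56],None,fx=f,fy=f,interpolation=cv2.INTER_CUBIC) if 0 else cv2.resize(s["color"][r:r+65,c:c+80],(400,325),interpolation=cv2.INTER_CUBIC)
    def px(x,y,z):
        cc,k=np.cos(P[2]),np.sin(P[2]);u=proj(s,[P[0]+(cc*x-k*y)/1000,P[1]+(k*x+cc*y)/1000,z/1000]); return int((u[0]-c+.5)*5),int((u[1]-r+.5)*5)
    for q in [(6,-28,20),(6,28,20)]: cv2.circle(b,px(*q),3,(0,0,255),1)
    out.append(b)
cv2.imwrite("pics/g1.png",np.hstack(out))
E
```

```text
10.85 stage xy [-119.9 -191.9] z 0.2032 [ 3.141 -0.    -0.199] w 0.05832602554805317 F [-0.5  0.7  0.2]
```

View pics/g1.png

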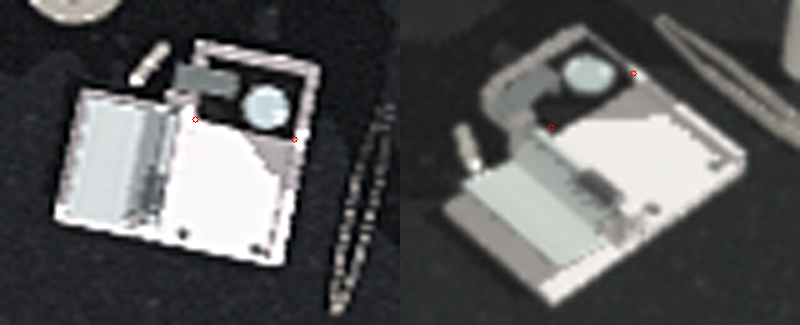

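The carrier's rear edge lies on the predicted home marks, (195,119) and (295,139) in the top half. There is no gap at the end stop, the jaw lies over the carrier and the bystanders have not moved. I hand it in.

```bash
python3 -c "
from h import *
print(ctrl.hand_in())"
```

```text
the job is handed in; nothing more can be done
None
```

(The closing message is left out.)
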